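# Find the full canister by feel

## Task

Three identical closed blue canisters stand in a row on the wooden board; one still has its full pack inside and is clearly heavier than the other two, but you cannot see which. Heft them one at a time from left to right (as the robot sees them): lift each clear of the board, 5 cm or so, hold it a moment, and stand it upright again where it was (the last may stay in the hand if it is the heaviest). Finish holding the heaviest one up by itself, upright and still, about 15 cm above the board, gripped and not put down, with the other two standing in their places; leave the cup, the honey jar and the drinking glass alone.

Things in the scene. Friction and masses are not known exactly. Their poses are not given: they have to be found in the camera images.
- tin_left: Left (largest y) of three identical closed blue canisters in a row. Round, 70 mm across, 77 mm high to the top of the lid, with a central lid knob, about 20 mm across, rising from there to 90 mm. The lid is fixed on: the knob, pinched from above, carries the canister. Origin: centre of the underside; z is its axis, up.
- tin_middle: Middle canister, same shape and frame as tin_left. Which of the three is heavy changes from run to run and cannot be seen: two weigh 0.3 to 0.4 kg each, the third at least 0.2 kg more than either (under 0.8 kg).
- tin_right: Right (smallest y) canister, same shape and frame as tin_left. The pack inside each fits loosely and may shift a few millimetres.
- cup: White spotted cup with a handle, 65x90x56 mm, a bystander. Origin: centre of its underside.
- honey_jar: Glass jar of honey with a dark lid, 65x65x86 mm, a bystander. Origin: centre of its underside.
- tumbler: Clear drinking glass, 81 mm across and 91 mm high, a bystander. Origin: centre of its underside.
- board: Fixed wooden serving board on the worktop, 160x460 mm, its flat top 21 mm above the worktop (world z = 0.021); the canisters stand on it in a row along its length. Origin: centre of its underside, 18.5 mm below the top; its y axis runs along its length.

How it is judged:
By the outcome, as a careful person would: the job done as asked, in the order asked, and still so for the second after the job is handed in, while the arm keeps its last pose, push and grip.
It also fails if it takes over 69 s, if anything falls off the work surface, if the arm or the gripper's body presses on something with over 40 N, if the wrist force passes 120 N, or if a joint passes its speed limit or range.

## Robot

A 6-joint arm with a two-finger parallel gripper is mounted at the origin on a cart in front of the work surface, level with it; the furniture and walls round the work are solid. World frame = base frame: x ahead of the robot, y to its left, z up, the work surface at z = 0. Lengths are in m, angles in rad, forces in N, time in s.
With the tool pointing down it reaches from about 0.4 to 0.825 m from the base axis. Payload 7 kg.
Tool frame: the origin (TCP) lies midway between the tips of the shut fingers; the grasp point (between the pads) lies env.grasp_offset behind it (env.grasp_offset is the distance from the TCP to the grasp point, in m); z points along the fingers, y is the line along which they close (so a half turn about z gives the same grasp; the last joint's range is limited). The gripper opens to 88 mm and grips with 3 to 60 N. Pads are 19 mm wide; open, the fingers measure 130 mm over their backs; the gripper's body (78 mm by 193 mm) begins 47 mm behind the grasp point.
Start: joints at [1.479, 0.359, 0.012, 0, -1.224, -0.288], TCP at [0.25, 0.627, 0.227] pointing down, gripper open.
Joint ranges: [-3.07, 3.07], [-1.43, 2.12], [-1.02, 1.25], [-3.03, 1.67], [-3.05, -0], [-3.03, 3.03]. Speed limits (rad/s): [2.39, 2.39, 3.01, 3.14, 3.14, 3.14].

## Interface

Orientations are given as a unit quaternion [x, y, z, w].
In Python, from cell import env gives the robot as it stands. Calls block until the motion is done:
- env.move_to(position, orientation): joint-space move of the TCP to a pose.
- env.move_linear(position, velocity=0.15, rotation=None): straight line of the TCP; rotation=None keeps the orientation; velocity is the mean speed in m/s.
- env.move_joints(angles): joint-space move.
- env.gripper_to(opening): opening from 0.0 (shut) to 1.0 (fully open); the grip force is fixed at half the most; returns when the fingers have stopped.
- env.pause(seconds).
- env.inverse_kinematics(position, orientation): joint angles nearest the present ones, or None.
- env.get_image(name): name is "scene" or "top" or "wrist"; returns the picture (384x512x3 uint8, blue, green, red); there is no depth.
- env.camera_model(name): a dict with "fx", "fy", "cx", "cy" (pixels), "D" ([k1, k2, p1, p2, k3] as OpenCV has them; the pictures are not rectified), "extrinsics" (4x4, takes a point from world to camera coordinates). Camera axes: x right, y down, z forward; pixel columns grow to the right and rows downward; lengths in m; the calibration is good to about 2 mm. A picture is of the moment at which its call begins: read the wrist's pose just before it. camera_model takes no time and is no camera call; for the wrist camera it gives the pose at the moment of the call.
A pose or a line that the arm cannot do raises env.PlanningError and nothing moves.
- env.finish_job(): hands the job in; it is judged then, once.
Trained networks look in the newest picture that a camera, given by its name, has taken for a name from the list of things; names that differ only in an ending like _2 or _b are one class to them, and where a whole thing is asked for, a point or a joint stands for the part that bears it (a point fixed in the world has none). Each returns a list of dicts, best first, with "confidence" (0 to 1); they miss things now and then, are a little off and sometimes report something else, mostly with a low value. They report only what shows in the picture. A call takes as long as a camera call.
- env.look_for(camera, label): "rect" ([left, top, width, height] in pixels, round what is visible of it).
- env.silhouettes(camera, label): "region" (384x512 bool, what is visible of it) and "rect" ([left, top, width, height] in pixels, round what is visible of it).
Readings, each from a call of its own:
- env.current_clock(): time.
- env.current_joints(): joint angles.
- env.current_dq(): joint speeds.
- env.current_joint_torque(): joint torques, N m.
- env.current_tool_pos(): TCP position.
- env.current_tcp_rot(): TCP orientation.
- env.current_force(): force on the tool from outside, world axes, zero at the start.
- env.current_ft_torque(): the same for the moment, N m.
- env.current_width(): opening from 0.0 (shut) to 1.0 (fully open).
- env.current_finger_force(): force on a finger pad.
Only numpy, scipy, OpenCV 4.12 (cv2) and the standard library are available. Lean on these libraries where they do the work, as an engineer would, in place of code of your own. Each camera call takes 0.05 s, during which the arm holds its last target. There are 200 camera calls.

## Working session

There is one attempt and no reset: what is moved stays moved. The work goes in short steps, each a Python script; the robot and the scene stay as the last script left them, time stands still between calls to the robot, and variables do not carry over. Pictures are saved under pics/ and viewed, at most 10 in all, crops included, and the job is handed in when it is done.

```bash
mkdir -p pics; ls; python3 - <<'E'
from cell import env
import cv2, numpy as np
print(env.current_clock(), env.grasp_offset, env.current_tcp_rot(), env.current_force(), env.current_width())
ims=[]
for c in ("scene","top"):
    im=env.get_image(c); 
    for l in ("tin_left","tin_middle","cup","honey_jar","tumbler"):
        r=env.look_for(c,l); print(c,l,[(np.round(d["rect"]).tolist(),round(d["confidence"],2)) for d in r])
    m=env.camera_model(c); print(c,{k:np.round(v,4).tolist() for k,v in m.items()})
    cv2.imwrite(f"pics/{c}0.png",im)
E
```

```text
pics
0.0 0.0188 [ 9.82012660e-01 -1.88813062e-01 -8.98468125e-05  8.69325934e-04] [ 0.04550907 -0.79417394  0.49332935] 0.9970927161111331
scene tin_left []
scene tin_middle [([228.0, 208.0, 35.0, 42.0], 0.81)]
scene cup [([174.0, 145.0, 35.0, 28.0], 0.83)]
scene honey_jar [([247.0, 133.0, 25.0, 38.0], 0.71)]
scene tumbler [([350.0, 156.0, 44.0, 47.0], 0.77)]
scene {'fx': 385.8956, 'fy': 385.8956, 'cx': 253.6797, 'cy': 195.9793, 'D': [-0.0692, 0.0, 0.0, 0.0, 0.0], 'extrinsics': [[-0.225, -0.9743, -0.0087, -0.0285], [-0.8409, 0.1986, -0.5035, 0.589], [0.4923, -0.106, -0.864, 0.5543], [0.0, 0.0, 0.0, 1.0]]}
top tin_left [([161.0, 171.0, 35.0, 38.0], 0.76)]
top tin_middle [([214.0, 219.0, 38.0, 38.0], 0.79)]
top cup [([180.0, 121.0, 37.0, 36.0], 0.67), ([215.0, 220.0, 36.0, 36.0], 0.63)]
top honey_jar [([252.0, 129.0, 33.0, 37.0], 0.58)]
top tumbler [([359.0, 186.0, 44.0, 43.0], 0.94)]
top {'fx': 480.8176, 'fy': 480.8176, 'cx': 257.8337, 'cy': 189.8927, 'D': [-0.1312, 0.0, 0.0, 0.0, 0.0], 'extrinsics': [[0.0187, -0.9998, -0.01, -0.1994], [-0.9886, -0.0169, -0.1498, 0.6516], [0.1496, 0.0127, -0.9887, 0.9571], [0.0, 0.0, 0.0, 1.0]]}
```

View pics/top0.png

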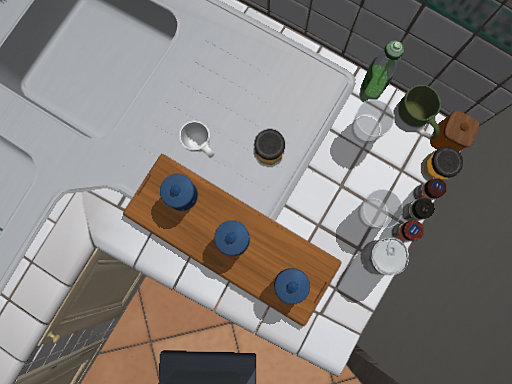

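View pics/scene0.png

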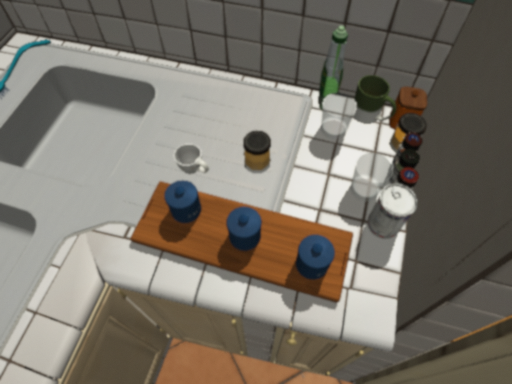

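The top view shows the three tins at about (178,190), (232,238) and (292,286). The cup is at (195,136), the honey jar at (269,146) and the glass at (378,208). The scene view agrees, with tins at (183,201), (244,228) and (316,257). Next I'll fit the tin positions from both views.

```bash
cat > h.py <<'E'
from cell import env
import cv2, numpy as np
from scipy.optimize import least_squares
from scipy.spatial.transform import Rotation as R
def proj(P,m):
    E=np.array(m["extrinsics"]); K=np.array([[m["fx"],0,m["cx"]],[0,m["fy"],m["cy"]],[0,0,1.]])
    return cv2.projectPoints(np.float64(P),cv2.Rodrigues(E[:3,:3])[0],E[:3,3],K,np.array(m["D"]))[0].reshape(-1,2)
def ring(r,z): 
    t=np.linspace(0,2*np.pi,60); return np.c_[r*np.cos(t),r*np.sin(t),0*t+z]
BODY=np.vstack([ring(.035,.021),ring(.035,.098),ring(.010,.111)])
def cen(p):
    h=cv2.convexHull(np.float32(p)); M=cv2.moments(h); return np.array([M["m10"],M["m01"]])/M["m00"],M["m00"]
def blobs(im):
    hsv=cv2.cvtColor(im,cv2.COLOR_BGR2HSV)
    mk=cv2.inRange(hsv,(95,110,25),(125,255,255)); mk=cv2.morphologyEx(mk,cv2.MORPH_OPEN,np.ones((3,3)))
    cs=cv2.findContours(mk,cv2.RETR_EXTERNAL,cv2.CHAIN_APPROX_NONE)[0]
    return sorted([cen(c.reshape(-1,2)) for c in cs if cv2.contourArea(c)>500],key=lambda a:a[0][0])
def fit(c,m,x0=(.6,.1)):
    s=least_squares(lambda q:cen(proj(BODY+[q[0],q[1],0],m))[0]-c,x0,diff_step=1e-3); return s.x,cen(proj(BODY+[*s.x,0],m))[1]
E
python3 - <<'E'
from h import *
for c in("top","scene"):
    m=env.camera_model(c)
    P=[]
    for b,a in blobs(cv2.imread(f"pics/{c}0.png")):
        q,A=fit(b,m); print(c,b.round(1),"area",a,round(A),"xy",q.round(4)); P.append(q)
P=np.array(P); d=P[0]-P[-1]; print("row dir",np.degrees(np.arctan2(d[1],d[0])),np.linalg.norm(np.diff(P,axis=0),axis=1))
a=np.arctan2(d[1],d[0])
for p in P:
  for k in(0,1):
    rot=R.from_matrix(np.array([[1,0,0],[0,-1,0],[0,0,-1.]])); ya=a+np.pi/2+k*np.pi  # tool y dir
    rot=R.from_euler("z",ya+np.pi/2)*rot
    for z in(.056,.2):
        j=env.inverse_kinematics([*p,z],rot.as_quat()); print(p.round(3),k,z,rot.as_matrix()[:,1].round(2),None if j is None else np.round(j,2))
E
```

```text
top [178.2 192.1] area 975.0 1162 xy [ 0.6448 -0.0242]
top [231.6 237.8] area 903.0 1041 xy [ 0.5527 -0.1376]
top [291.8 285.8] area 934.0 1067 xy [ 0.4602 -0.2585]
scene [182.4 200.4] area 950.5 1349 xy [ 0.6463 -0.0234]
scene [243.9 227.8] area 1034.5 1389 xy [ 0.5531 -0.1371]
scene [314.1 256.2] area 1115.0 1483 xy [ 0.4611 -0.2575]
row dir 51.65226001823735 [0.14704256 0.15151328]
[ 0.646 -0.023] 0 0.056 [-0.78  0.62  0.  ] [ 0.26  0.46 -0.25  0.   -0.86 -0.93]
[ 0.646 -0.023] 0 0.2 [-0.78  0.62  0.  ] [ 0.26  0.33 -0.09  0.   -1.15 -0.93]
[ 0.646 -0.023] 1 0.056 [ 0.78 -0.62 -0.  ] [ 0.26  0.46 -0.25  0.   -0.86  2.21]
[ 0.646 -0.023] 1 0.2 [ 0.78 -0.62 -0.  ] [ 0.26  0.33 -0.09  0.   -1.15  2.21]
[ 0.553 -0.137] 0 0.056 [-0.78  0.62  0.  ] [ 0.1   0.36 -0.43  0.   -0.78 -0.77]
[ 0.553 -0.137] 0 0.2 [-0.78  0.62  0.  ] [ 0.1   0.21 -0.26  0.   -1.1  -0.77]
[ 0.553 -0.137] 1 0.056 [ 0.78 -0.62 -0.  ] [ 0.1   0.36 -0.43  0.   -0.78  2.37]
[ 0.553 -0.137] 1 0.2 [ 0.78 -0.62 -0.  ] [ 0.1   0.21 -0.26  0.   -1.1   2.37]
[ 0.461 -0.258] 0 0.056 [-0.78  0.62  0.  ] [-0.14  0.3  -0.52  0.   -0.75 -0.53]
[ 0.461 -0.258] 0 0.2 [-0.78  0.62  0.  ] [-0.14  0.14 -0.35  0.   -1.08 -0.53]
[ 0.461 -0.258] 1 0.056 [ 0.78 -0.62 -0.  ] [-0.14  0.3  -0.52  0.   -0.75  2.61]
[ 0.461 -0.258] 1 0.2 [ 0.78 -0.62 -0.  ] [-0.14  0.14 -0.35  0.   -1.08  2.61]
```

Both cameras agree to about 1.5 mm. I'll use a body grip with the fingers closing across the row, and move over tin_left for a wrist check first.

```bash
cat >> h.py <<'E'
P=[np.array([.6456,-.0238]),np.array([.5529,-.1373]),np.array([.4607,-.2580])]
A=np.radians(51.65)
Q=(R.from_euler("z",A+np.pi)*R.from_matrix(np.diag([1,-1,-1.]))).as_quat()
E
python3 - <<'E'
from h import *
env.move_to([*P[0],.24],Q)
m=env.camera_model("wrist"); im=env.get_image("wrist"); cv2.imwrite("pics/w0.png",im)
print(env.current_clock(),env.current_tool_pos(),env.current_force())
for b,a in blobs(im):
    try: print(b,a,*fit(b,m,P[0]))
    except Exception as e: print(b,a,e)
for p in P: print(proj([[*p,.111],[*p,.098],[*p,.021]],m).round(0).tolist())
E
```

```text
3.3417 [ 0.64567191 -0.02296604  0.23997384] [-0.05370084 -0.05934886 -0.26632379]
[258.19088582 177.63251408] 3255.0 [ 0.64610265 -0.02275556] 3838.3627777980873
[259.36327711  31.6779516 ] 4091.0 [ 0.55809329 -0.13228814] 5591.165490118679
[[258.0, 183.0], [258.0, 180.0], [258.0, 167.0]]
[[261.0, 17.0], [260.0, 21.0], [260.0, 41.0]]
[[257.0, -220.0], [258.0, -201.0], [258.0, -123.0]]
```

View pics/w0.png

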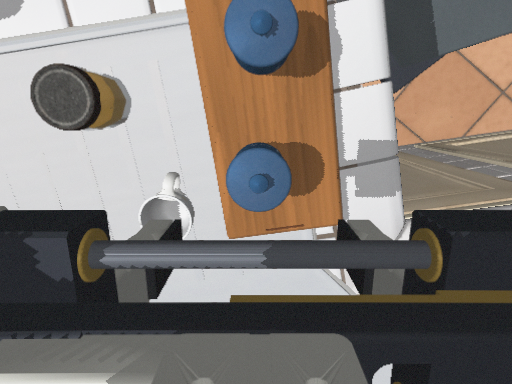

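The wrist view shows tin_left with its knob at (259,183), where the prediction puts it at (258,183). The cup handle at (170,180) is clear of the fingers. I'll heft the left tin now.

```bash
cat >> h.py <<'E'
ZG=.057
def rd(n=8):
    f=[]
    for _ in range(n): f.append(env.current_force()); env.pause(.05)
    return np.mean(f,0).round(2)
def st(s,f=None): print(s,"t",round(env.current_clock(),2),"w",round(env.current_width(),3),"pos",np.round(env.current_tool_pos(),4),"F",f if f is not None else np.round(env.current_force(),2),flush=True)
def heft(p,up=.06,down=True):
    x,y=p
    env.move_linear([x,y,ZG+.075],.2); f0=rd(4); env.move_linear([x,y,ZG],.08); st("at",f0)
    env.gripper_to(0.7); w=env.current_width(); st("grip")
    if not .74<w<.85: raise SystemExit("bad grip")
    env.move_linear([x,y,ZG+up],.08); env.pause(.6); f=rd(); st("held",f); print("weight",f-f0)
    cv2.imwrite(f"pics/held{int(env.current_clock())}.png",env.get_image("scene"))
    if down: release(p)
def release(p):
    x,y=p
    env.move_linear([x,y,ZG+.01],.08); env.move_linear([x,y,ZG+.0005],.03); env.pause(.2); st("down")
    env.gripper_to(1.0); env.move_linear([x,y,ZG+.075],.12); st("up")
E
python3 - <<'E'
from h import *
heft([.6460,-.0230])
im=env.get_image("top"); cv2.imwrite("pics/top1.png",im)
for b,a in blobs(im): print(b,fit(b,env.camera_model("top")))
E
ls pics
```

```text
at t 5.32 w 1.001 pos [ 0.6465 -0.0229  0.0576] F [ 0.36 -0.41  0.37]
grip t 5.8 w 0.77 pos [ 0.6465 -0.0231  0.0574] F [ 1.12 -1.74  2.26]
held t 7.7 w 0.767 pos [ 0.646 -0.023  0.117] F [-0.34  0.32 -6.48]
weight [-0.7   0.73 -6.85]
down t 9.19 w 0.771 pos [ 0.646  -0.023   0.0574] F [ 0.52 -0.48 -6.29]
up t 10.57 w 0.997 pos [ 0.6455 -0.023   0.1313] F [-0.09  0.33 -0.42]
[231.59745293 237.77814692] (array([ 0.55266816, -0.13756438]), 1040.9498698520474)
[291.79478944 285.77284083] (array([ 0.46023899, -0.25852886]), 1066.953000166919)
held7.png
scene0.png
top0.png
top1.png
w0.png
```

```bash
python3 - <<'E'
from h import *
env.move_linear([.6460,-.0230,.20],.3)
env.move_to([*P[1],.20],Q)
m=env.camera_model("wrist"); im=env.get_image("wrist"); cv2.imwrite("pics/w1.png",im)
for b,a in blobs(im): print(b,a,fit(b,m,P[1]))
s=env.get_image("scene"); st("over mid")
print([ (b.round(1),fit(b,env.camera_model("scene"))[0]) for b,a in blobs(s)])
h=cv2.imread("pics/held7.png")
cv2.imwrite("pics/c1.png",cv2.resize(np.hstack([h[120:300,100:370],s[120:300,100:370]]),None,fx=1.4,fy=1.4))
E
```

```text
[253.98727588 283.39232697] 864.5 (array([ 0.62349852, -0.05490976]), 5297.764975631493)
[254.58289873  26.14279361] 4122.5 (array([ 0.470783  , -0.24449088]), 7524.202122452958)
[255.49889927 187.47962617] 4012.5 (array([ 0.55440392, -0.13863425]), 5066.494226812967)
over mid t 11.74 w 1.002 pos [ 0.5529 -0.137   0.1991] F [-0.05  0.37 -0.3 ]
[(array([181.1, 200.9]), array([ 0.64565355, -0.02052276])), (array([245.4, 229.8]), array([ 0.54795836, -0.13903322])), (array([314.2, 256.1]), array([ 0.46121387, -0.25777281]))]
```

View pics/c1.png

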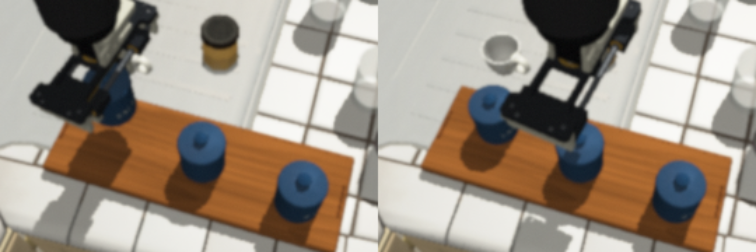

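View pics/w1.png

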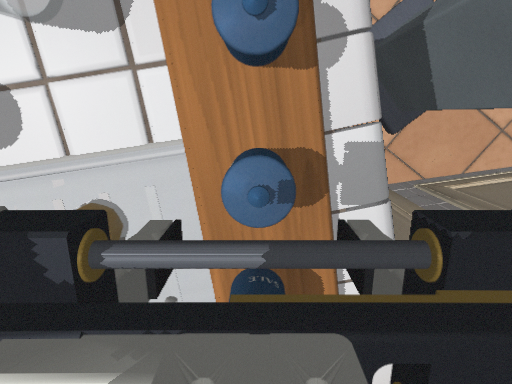

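The left tin stands upright in place, and the middle tin is centred between the fingers, with its knob at about (259,197). I'll heft the middle tin, then the right.

```bash
python3 - <<'E'
from h import *
p=[.5532,-.1376]; heft(p)
env.move_linear([*p,.20],.3); env.move_to([*P[2],.20],Q)
m=env.camera_model("wrist"); im=env.get_image("wrist")
for b,a in blobs(im): print(b,a,fit(b,m,P[2])[0])
heft(P[2])
p=P[2]; env.move_linear([*p,.20],.3); env.move_to([*P[2],.20],Q)
s=env.get_image("scene"); t=env.get_image("top"); st("end")
cv2.imwrite("pics/c2.png",np.hstack([s[120:300,100:370],t[120:300,100:370]]))
for n,i in(("scene",s),("top",t)): print(n,[(b.round(1),fit(b,env.camera_model(n))[0]) for b,a in blobs(i)])
E
```

```text
at t 13.52 w 1.0 pos [ 0.5536 -0.1376  0.0575] F [0.18 0.07 0.36]
grip t 14.0 w 0.766 pos [ 0.5534 -0.1376  0.0573] F [-0.15  0.33  3.05]
held t 15.9 w 0.765 pos [ 0.5532 -0.1376  0.117 ] F [-0.1  -0.11 -2.98]
weight [-0.28 -0.18 -3.34]
down t 17.39 w 0.768 pos [ 0.5531 -0.1376  0.0574] F [-0.03 -0.22 -2.8 ]
up t 18.77 w 0.998 pos [ 0.5527 -0.1375  0.1314] F [1.28 0.02 0.41]
[257.53045456 188.13385889] 4249.5 [ 0.46103476 -0.25741135]
at t 21.63 w 1.002 pos [ 0.4611 -0.2581  0.0574] F [-0.08  0.27  0.57]
grip t 22.12 w 0.769 pos [ 0.461  -0.2581  0.0573] F [-0.67 -0.34  3.62]
held t 24.02 w 0.765 pos [ 0.4607 -0.258   0.117 ] F [ 0.08 -0.48 -2.82]
weight [ 0.16 -0.75 -3.39]
down t 25.51 w 0.771 pos [ 0.4606 -0.258   0.0574] F [ 0.15  0.14 -4.17]
up t 26.88 w 1.0 pos [ 0.4602 -0.2578  0.1314] F [-0.13  0.54  0.4 ]
end t 27.61 w 0.995 pos [ 0.4603 -0.2579  0.199 ] F [-0.58  0.1  -0.  ]
scene [(array([248.6, 227.7]), array([ 0.55103823, -0.14636742]))]
top [(array([178. , 192.3]), array([ 0.64444273, -0.02379128])), (array([231.9, 235.6]), array([ 0.55711313, -0.13807569]))]
```

View pics/c2.png

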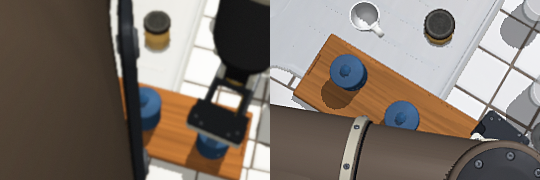

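The left tin is the heaviest: 6.9 N against 3.3 N and 3.4 N. The other two are standing where they were (the arm hides part of the view), so I'll go back and lift the left one.

```bash
python3 - <<'E'
from h import *
p=[.6457,-.0232]
env.move_to([*p,.22],Q)
heft(p,up=.15,down=False)
env.pause(1.0); st("final",rd())
s=env.get_image("scene"); t=env.get_image("top")
cv2.imwrite("pics/c3.png",np.vstack([np.hstack([s[80:300,100:400],t[100:320,100:400]])]))
for n,i in(("scene",s),("top",t)): print(n,[(b.round(1),fit(b,env.camera_model(n))[0]) for b,a in blobs(i)])
E
```

```text
at t 30.63 w 1.001 pos [ 0.6462 -0.0231  0.0576] F [ 0.31 -0.08  0.75]
grip t 31.12 w 0.769 pos [ 0.6459 -0.0232  0.0574] F [-1.   -0.98  2.28]
held t 34.14 w 0.769 pos [ 0.6457 -0.0232  0.207 ] F [-0.03  0.3  -6.39]
weight [-0.34  0.38 -7.14]
final t 35.59 w 0.767 pos [ 0.6457 -0.0232  0.207 ] F [-0.12  0.01 -6.52]
scene [(array([175.5, 165.2]), array([ 0.741065  , -0.02013116])), (array([243.8, 228.1]), array([ 0.55247783, -0.1368201 ])), (array([314.2, 256.2]), array([ 0.46102744, -0.2577448 ]))]
top [(array([231.5, 238.1]), array([ 0.55194555, -0.13737009])), (array([291.8, 285.8]), array([ 0.46009044, -0.25845535]))]
```

View pics/c3.png

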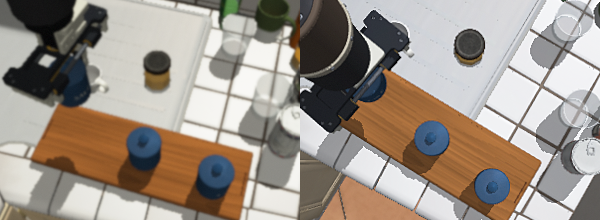

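The left tin is held up, upright and steady. The other two stand within about 1 mm of their places, and the other objects are where they were.

```bash
python3 -c "
from cell import env
print(env.finish_job())"
```

```text
the job is handed in; nothing more can be done
None
```

I hefted all three canisters from left to right and handed the job in holding tin_left, the heaviest at about 0.7 kg (the other two about 0.34 kg each), upright about 15 cm above the board, with the other two standing in their places.

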